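Tighten the slide holder's clamp screw on a microscope stage

ROBOT

A 6-joint arm with a two-finger parallel gripper is mounted at the origin on the work surface. World frame = base frame: x ahead of the robot, y to its left, z up, the work surface at z = 0. Lengths are in m, angles in degrees, forces in N, time in s.
With the tool pointing down it reaches from about 0.325 to 0.75 m from the base axis. Payload 7.6 kg.
Tool frame: the origin (TCP) lies at the very end of the fingers, on their centre line; the grasp point (between the pads) lies 19 mm behind it; x points along the fingers, z is the direction in which the jaws open and shut, and the axes are right-handed (so a half turn about x gives the same grasp; the last joint's range is limited). The gripper opens to 85 mm and grips with 20 to 120 N. Pads are 22 mm wide; open, the fingers measure 114 mm over their backs; the gripper's body (76 mm by 85 mm) begins 54 mm behind the grasp point. The pads swing forward as they close: fully open they stand 13 mm farther back than shut.
Start: joints at [-73.356, 2.991, 80.254, -0, 96.75, -4.028], TCP at [0.185, -0.491, 0.231] pointing down, gripper open.
Joint ranges: [-166.34, 166.34], [-52.06, 124.39], [6.96, 135.62], [-60.46, 240.46], [14.63, 156.25], [-167.68, 167.68]. Speed limits (degrees/s): [147.25, 147.25, 172.46, 180, 180, 180].

INTERFACE

Orientations are given as [roll, pitch, yaw] about the fixed x, y, z axes, in that order (R = Rz(yaw) Ry(pitch) Rx(roll)).
In Python, from cell import robot, eoat, kin, viewer, job, finder, telemetry gives the robot as it stands. Calls block until the motion is done:
- robot.movep(position, orientation): joint-space move of the TCP to a pose.
- robot.servo_line(position, ori=None, feed=0.15, force_limit=None): straight line of the TCP; ori=None keeps the orientation; feed is the mean speed in m/s. With force_limit (N) it stops when the force on the tool has changed by that much, and returns True; else False.
- robot.set_joints(angles): joint-space move.
- eoat.set_gripper(opening, grasp_force=None): finger opening in m; grasp_force is the grip in N (None keeps the last); returns when the fingers have stopped.
- robot.pause(seconds).
- kin.solve_ik(position, orientation): joint angles nearest the present ones, or None.
- viewer.get_image(name): name is "side" or "top" or "wrist"; returns the picture (480x640x3 uint8, red, green, blue); there is no depth.
- viewer.camera_params(name): a dict with "fx", "fy", "cx", "cy" (pixels), "k1" (the pictures are not rectified: a ray, as slopes to the right and down, at radius r is drawn at 1 + k1 r^2 times it, then the intrinsics apply), "rvec" (rotation vector, rad) and "tvec" (3), from world to camera coordinates, as OpenCV has them. Camera axes: x right, y down, z forward; pixel columns grow to the right and rows downward; lengths in m; the calibration is good to about 2 mm. A picture is of the moment at which its call begins: read the wrist's pose just before it. camera_params takes no time and is no camera call; for the wrist camera it gives the pose at the moment of the call.
A pose or a line that the arm cannot do raises robot.Unreachable and nothing moves.
- job.job_done(): hands the job in, once; it reports no verdict.
Trained networks look in the newest picture that a camera, given by its name, has taken for a name from the list of things; names that differ only in an ending like _2 or _b are one class to them, and where a whole thing is asked for, a point or a joint stands for the part that bears it (a point fixed in the world has none). Each returns a list of dicts, best first, with "confidence" (0 to 1); they miss things now and then, are a little off and sometimes report something else, mostly with a low value. They report only what shows in the picture. A call takes as long as a camera call.
- finder.boxes_of(camera, query): "box" ([left, top, right, bottom] in pixels, round what is visible of it).
- finder.outline_of(camera, query): "pixels" (480x640 bool, what is visible of it) and "box" ([left, top, right, bottom] in pixels, round what is visible of it).
Readings, each from a call of its own:
- telemetry.get_t(): time.
- telemetry.get_q(): joint angles.
- telemetry.get_qvel(): joint speeds.
- telemetry.get_joint_efforts(): joint torques, N m.
- telemetry.get_tcp_pos(): TCP position.
- telemetry.get_ee_rot(): TCP orientation.
- telemetry.get_contact_force(): force on the tool from outside, world axes, zero at the start.
- telemetry.get_moment(): the same for the moment, N m.
- telemetry.get_width(): finger opening in m.
Only numpy, scipy, OpenCV 4.12 (cv2) and the standard library are available. Lean on these libraries where they do the work, as an engineer would, in place of code of your own. Each camera call takes 0.05 s, during which the arm holds its last target. There are 200 camera calls.

TASK

The mechanical stage is off its microscope for service and its slide holder is loose. Take the yellow flat-blade driver from the stand, seat its blade on the bottom of the slot of the slide holder's clamp screw and, keeping it lightly pressed in, turn the screw clockwise until it is snug: felt firm against its spring washer, but not forced. Then put the driver back upright in a hole of the stand; never bear hard on the stage or its screw, and leave everything else where it is.

Things in the scene. Friction and masses are not known exactly. Their poses are not given: they have to be found in the camera images.
- stage: black microscope stage, 125 x 150 mm, on a plywood cradle (170 x 178 mm board) on levelling feet, set fast on the bench. Origin: centre of the cradle's underside, which the feet hold 0 to 10 mm above the bench; z up. Above the origin: plate top 62, rail at the +x edge 73, finger pivot 76 mm. The aluminium slide holder carries the clamp screw in a dark collar and lies before the rail.
- screw_mid (a point): fixed point of the stage, 30, 12, 72 mm from its origin, axes as the stage. The screw's vertical axis stands up to 7 mm off it along the stage's x, either way (the holder is loose in its long hole): find it by sight or feel. Slot floor level with this point; 16 mm steel head, top 4 mm higher; slot 3 mm wide, 4 deep, right across. Collar: bore 19, outside 32 mm, rim 5 mm above this point.
- clamp_screw (a joint): turn of the clamp screw's thread in rad, growing clockwise seen from above (tightening). The slot runs along the stage's x axis turned clockwise by clamp_screw + screw_head. Starts loose at -0.9 to -1.3 and turns against a friction of about 0.02 N m; 0 is its end, where its spring washer takes hold. It stays where it is left.
- screw_head (a joint): further turn of the screw's head against the spring washer, in rad, same sense: 0 until clamp_screw has reached 0, then the torque climbs from about 0.025 N m at 0 to 0.04 at 0.2, 0.053 at 0.4 and 0.067 at 0.6. Felt firm (snug) at 0.1 to 0.4; at 0.6 it is overstrained. It springs back to 0 when the driver is taken off.
- driver_grip (a point): centre of the yellow handle of the flat-blade driver (loose, 70 g, 100 mm long); 83 mm above the bench while it stands in the stand. Handle 22 x 22 mm, square with cut corners: flats 14 mm wide across its x and y, 44 mm tall; black cap and collar. z runs along the driver from blade to cap; x is the direction of the blade's width, within 0.1 rad along the stand's y at the start.
- driver_tip (a point): middle of the blade's bottom edge, 73 mm below driver_grip on the driver's axis; same axes. Blade 10 mm wide (x), 2.2 mm thick (y), 9 mm tall, on a shank 8 mm in diameter that runs up to the handle's underside 46 mm above the tip.
- stand: wooden driver stand 56 (x) x 190 (y) x 56 (z) mm, fixed to the bench. Origin: centre of its underside, z up. Four upright holes, 13 mm in diameter and 52 mm deep, at y = -67.5, -22.5, +22.5, +67.5 mm on its middle line; three hold drivers and one is empty. A driver stands with the underside of its handle on the stand's top and its tip 10 mm, its cap 110 mm above the bench.
- cross_driver_grip (a point): centre of the red handle of a cross-tip driver of the same size in the stand; leave alone.
- nut_driver_grip (a point): centre of the blue handle of a nut driver of the same size in the stand; leave alone.
- petri: clear lidded petri dish, 94 mm across, 17 mm tall; origin at its underside; leave alone.
- eyepiece: black eyepiece standing on the bench, 32 mm across, 48 mm tall; leave alone.
- objective: steel objective with a yellow band standing on the bench, 24 mm across, 42 mm tall; leave alone.
- oil_bottle: small amber bottle, 28 mm across, 62 mm tall; leave alone.
- slide_box: green slide box, 100 x 180 x 32 mm; leave alone.
- parts_tray: white tray with spare screws, 100 x 140 x 22 mm; leave alone.

How it is judged (in metres and radians):
On the way, in this order (a step that is already met when the one before it is completed fails the run):
1. the yellow driver's blade is pressed lightly on the bottom of the screw's slot, upright (z of driver_tip in the frame of screw_mid below 0.0018 m and horizontal distance between driver_tip and screw_mid below 0.011 m and angle between driver_tip's own z axis and vertical below 0.1 rad and contact force between driver and stage above 1 N), for 0.2 s.
2. with the blade still seated in the slot, the screw is turned to its end and felt firm (value of joint clamp_screw above -0.04 rad and value of joint screw_head above 0.08 rad and z of driver_tip in the frame of screw_mid below 0.0025 m and horizontal distance between driver_tip and screw_mid below 0.011 m and angle between driver_tip's own z axis and vertical below 0.1 rad), for 0.1 s.
At the end, for the whole second after the job is handed in: The clamp screw is home (within 0.04 rad of its end), and the yellow driver stands upright (within 0.1 rad) and at rest in a hole of the stand, let down to within 4 mm of full depth (value of joint clamp_screw above -0.04 rad and z of driver_tip in the frame of stand below 0.014 m and x of driver_tip in the frame of stand between -0.01 and 0.01 m and y of driver_tip in the frame of stand between -0.08 and 0.08 m and angle between driver_tip's own z axis and vertical below 0.1 rad and linear speed of driver below 0.02 m/s); the robot touches nothing.
It fails at once if the driver bears on the stage or its screw with more than 20 N, pressing and twisting together (contact force between driver and stage above 20 N).
It fails at once if the screw is overstrained (its head forced 0.6 rad past the end) (value of joint screw_head above 0.6 rad).
It fails at once if the fingers or the arm touch the stage with more than 10 N (contact force between any of the fingers, the arm and stage above 10 N).
It fails at once if another thing is moved by more than 15 mm (distance of any of cross_driver_grip, nut_driver_grip, petri, eyepiece, objective, oil_bottle, slide_box, parts_tray from where it was at the start of the episode above 0.015 m).
It also fails if it takes over 72 s, if anything falls off the work surface, if the arm or the gripper's body presses on something with over 40 N, if the wrist force passes 120 N, or if a joint passes its speed limit or range.

## Working session

There is one attempt and no reset: what is moved stays moved. The work goes in short steps, each a Python script; the robot and the scene stay as the last script left them, time stands still between calls to the robot, and variables do not carry over. Pictures are saved under pics/ and viewed, about 8 in all and at most 12, crops included, and the job is handed in when it is done.

```bash
ls; mkdir -p pics; python3 - <<'E'
from cell import robot, eoat, kin, viewer, job, finder, telemetry
import cv2,numpy as np
for c in ["top","side"]:
    im=viewer.get_image(c); cv2.imwrite(f"pics/{c}0.png",im[:,:,::-1])
    p=viewer.camera_params(c); print(c,p)
    for q in ["stage","driver_grip","stand","cross_driver_grip","nut_driver_grip","screw_mid","clamp_screw","petri","oil_bottle"]:
        try: r=finder.boxes_of(c,q); print(q,[(np.round(d["box"]).tolist(),round(d["confidence"],2)) for d in r[:2]])
        except Exception as e: print(q,e)
print(viewer.camera_params("wrist"),telemetry.get_ee_rot(),telemetry.get_t())
E
```

```text
pics
top {'fx': 502.0483994909875, 'fy': 502.0483994909875, 'cx': 322.02513809309477, 'cy': 242.46299156190602, 'k1': -0.13094190135553033, 'rvec': array([ 2.17128969, -2.04255281,  0.22432571]), 'tvec': array([-0.02655268,  0.56227781,  1.30772182])}
stage [([208.0, 210.0, 289.0, 287.0], 0.87)]
driver_grip []
stand [([369.0, 240.0, 442.0, 284.0], 0.87)]
cross_driver_grip [([427.0, 247.0, 438.0, 258.0], 0.66), ([380.0, 266.0, 390.0, 274.0], 0.31)]
nut_driver_grip [([408.0, 254.0, 420.0, 265.0], 0.68)]
screw_mid [([207.0, 207.0, 290.0, 285.0], 0.82), ([426.0, 248.0, 436.0, 256.0], 0.19)]
clamp_screw []
petri [([466.0, 235.0, 502.0, 266.0], 0.82)]
oil_bottle [([186.0, 303.0, 195.0, 318.0], 0.53), ([135.0, 233.0, 190.0, 270.0], 0.38)]
side {'fx': 452.12465946381917, 'fy': 452.12465946381917, 'cx': 318.5786237641454, 'cy': 238.21552849308054, 'k1': -0.06691823514841044, 'rvec': array([ 2.31616499, -0.16557144,  0.08017817]), 'tvec': array([-0.5463027 ,  0.12631634,  1.05783417])}
stage [([269.0, 177.0, 339.0, 236.0], 0.69)]
driver_grip [([298.0, 288.0, 311.0, 313.0], 0.74)]
stand [([288.0, 302.0, 359.0, 388.0], 0.84)]
cross_driver_grip [([331.0, 335.0, 347.0, 360.0], 0.82), ([296.0, 288.0, 313.0, 313.0], 0.42)]
nut_driver_grip [([320.0, 318.0, 334.0, 339.0], 0.71)]
screw_mid [([271.0, 176.0, 342.0, 241.0], 0.61)]
clamp_screw [([226.0, 433.0, 341.0, 479.0], 0.61)]
petri [([343.0, 418.0, 398.0, 471.0], 0.69)]
oil_bottle [([231.0, 171.0, 239.0, 193.0], 0.69)]
{'fx': 372.98003349150224, 'fy': 372.98003349150224, 'cx': 318.40972238327106, 'cy': 243.3020692371098, 'k1': -0.016088831263646287, 'rvec': array([-2.37919479,  1.64603106,  0.23772656]), 'tvec': array([-0.52601345, -0.03693393,  0.37806018])} [ 12.66863115  89.99325816 -56.66114711] 1.0
```

```bash
cat > h.py <<'E'
from cell import robot, eoat, kin, viewer, job, finder, telemetry
import cv2,numpy as np
from scipy.spatial.transform import Rotation as R
from scipy.optimize import least_squares
def proj(p,X):
    Rm=cv2.Rodrigues(np.array(p["rvec"]))[0]; c=np.atleast_2d(X)@Rm.T+p["tvec"]
    s=c[:,:2]/c[:,2:]; s=s*(1+p["k1"]*(s**2).sum(1,keepdims=True))
    return s*[p["fx"],p["fy"]]+[p["cx"],p["cy"]]
def ray(p,uv):
    d=(np.array(uv,float)-[p["cx"],p["cy"]])/[p["fx"],p["fy"]]; s=d.copy()
    for _ in range(10): s=d/(1+p["k1"]*(s@s))
    Rm=cv2.Rodrigues(np.array(p["rvec"]))[0]
    return -Rm.T@p["tvec"], Rm.T@np.array([s[0],s[1],1])
def atz(p,uv,z):
    o,d=ray(p,uv); return o+d*(z-o[2])/d[2]
def down(a):
    """tool x down, jaw axis (tool z) at world azimuth a deg"""
    a=np.radians(a); z=np.array([np.cos(a),np.sin(a),0]); x=np.array([0,0,-1.])
    return R.from_matrix(np.c_[x,np.cross(z,x),z]).as_euler("xyz",degrees=True)
def jaw():
    z=R.from_euler("xyz",telemetry.get_ee_rot(),degrees=True).as_matrix()[:,2]; return np.degrees(np.arctan2(z[1],z[0]))
E
python3 - <<'E'
from h import *
t=cv2.imread("pics/top0.png")[190:340,120:520]; s=cv2.imread("pics/side0.png")[140:400,180:480]
t=cv2.resize(t,None,fx=2,fy=2,interpolation=2); s=cv2.resize(s,(346,300))
o=np.zeros((600,800,3),np.uint8); o[:300]=t; o[300:,:346]=s; cv2.imwrite("pics/a.png",o)
pt=viewer.camera_params("top"); ps=viewer.camera_params("side")
for n,uv in dict(red=(432.5,252.5),blue=(414,259.5),yel=(385,270)).items(): print(n,atz(pt,uv,.11))
for n,uv in dict(red=(339,347.5),blue=(327,328.5),yel=(304.5,300.5)).items(): print(n,atz(ps,uv,.083))
print("stand",atz(pt,(405.5,262),.056),"stage",atz(pt,(248.5,248.5),.067))
print(jaw())
E
```

```text
red [ 0.54300551 -0.28448375  0.11      ]
blue [ 0.52134388 -0.23577585  0.11      ]
yel [ 0.4890177 -0.1605097  0.11     ]
red [ 0.54883266 -0.28671467  0.083     ]
blue [ 0.53320535 -0.24024772  0.083     ]
yel [ 0.49809102 -0.16405236  0.083     ]
stand [ 0.52344515 -0.22236209  0.056     ] stage [0.5324293  0.20563991 0.067     ]
-69.32977834835168
```

View pics/a.png

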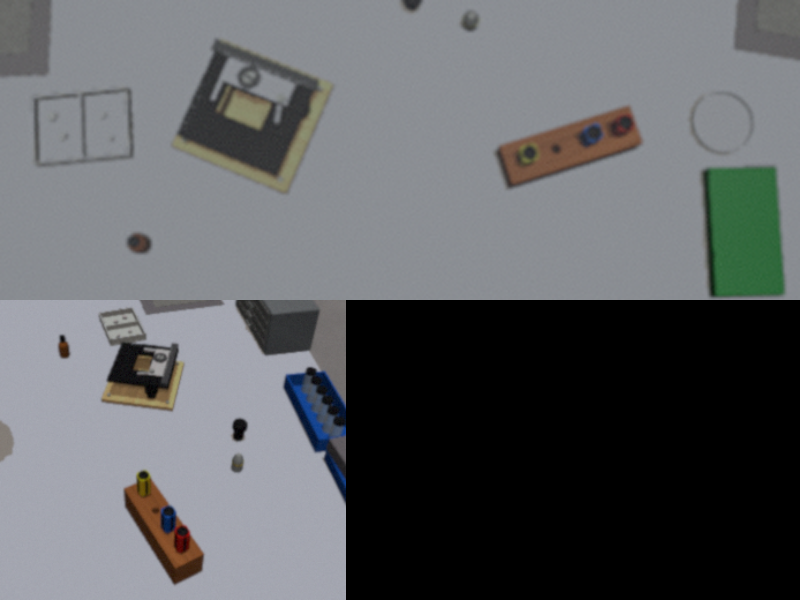

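```bash
python3 - <<'E'
from h import *
p=viewer.camera_params("wrist"); Rm=cv2.Rodrigues(p["rvec"])[0]; c=-Rm.T@p["tvec"]
T=R.from_euler("xyz",telemetry.get_ee_rot(),degrees=True).as_matrix(); tp=np.array(telemetry.get_tcp_pos())
print("cam in tool",T.T@(c-tp),"\n",T.T@Rm.T)
pt=viewer.camera_params("top"); S=atz(pt,(244,228),.082); print("screw~",S)
for a in range(-180,180,30):
    r=kin.solve_ik([S[0],S[1],.22],down(a)); print(a,None if r is None else np.round(r,0))
E
```

```text
cam in tool [-0.14245266  0.0723676   0.00036861] 
 [[-1.64459285e-03 -2.85409657e-01  9.58404206e-01]
 [-1.72623661e-04 -9.58405407e-01 -2.85410311e-01]
 [ 9.99998633e-01 -6.34827000e-04  1.52691822e-03]]
screw~ [0.58511665 0.2206945  0.082     ]
-180 [  17.   20.   63.   -0.   98. -163.]
-150 [ 17.  20.  63.  -0.  98. 167.]
-120 [ 17.  20.  63.  -0.  98. 137.]
-90 [ 17.  20.  63.  -0.  98. 107.]
-60 [17. 20. 63. -0. 98. 77.]
-30 [17. 20. 63. -0. 98. 47.]
0 [17. 20. 63. -0. 98. 17.]
30 [ 17.  20.  63.  -0.  98. -13.]
60 [ 17.  20.  63.  -0.  98. -43.]
90 [ 17.  20.  63.  -0.  98. -73.]
120 [  17.   20.   63.   -0.   98. -103.]
150 [  17.   20.   63.   -0.   98. -133.]<sys>:0: UserWarning: Gimbal lock detected. Setting third angle to zero since it is not possible to uniquely determine all angles.
```

```bash
python3 - <<'E' 2>/dev/null
from h import *
import pickle
V=[]
for i,a in enumerate([-30,60]):
    robot.movep([.585,.22,.17],down(a)); robot.pause(.2)
    p=viewer.camera_params("wrist"); im=viewer.get_image("wrist"); V.append(p)
    cv2.imwrite(f"pics/w{i}.png",im[:,:,::-1]); print(p["tvec"],proj(p,[.585,.22,.08]),telemetry.get_t())
pickle.dump(V,open("V.pkl","wb"))
o=np.hstack([cv2.resize(cv2.imread(f"pics/w{i}.png")[:,100:540],(400,436)) for i in (0,1)]); cv2.imwrite("pics/b.png",o)
E
```

```text
[-0.39704217  0.44265867  0.45803093] [[317.1747522  246.77713934]] 4.125
[-0.48245288 -0.40010038  0.2077483 ] [[319.43951111 247.62231697]] 5.775
```

View pics/b.png

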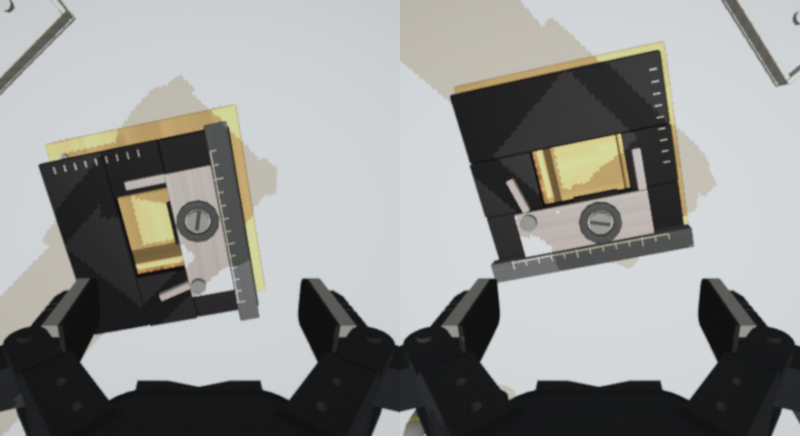

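```bash
python3 - <<'E' 2>/dev/null
from h import *
import pickle
V=pickle.load(open("V.pkl","rb")); out=[];C=[];L=[]
for i,p in enumerate(V):
    im=cv2.imread(f"pics/w{i}.png"); u0,v0=(318,243) if i==0 else (320,244)
    c=cv2.resize(im[v0-40:v0+40,u0-40:u0+40],None,fx=5,fy=5,interpolation=cv2.INTER_CUBIC)
    g=cv2.medianBlur(cv2.cvtColor(c,6),5)
    k=cv2.HoughCircles(g,cv2.HOUGH_GRADIENT,1,20,param1=80,param2=20,minRadius=45,maxRadius=150)
    print(i,np.round(k[0][:5]/5,1) if k is not None else None)
    C.append(k[0][:5] if k is not None else []); 
    for x,y,r in (k[0][:3] if k is not None else []): cv2.circle(c,(int(x),int(y)),int(r),(0,0,255),1)
    out.append(c)
cv2.imwrite("pics/c.png",np.hstack(out))
def tri(a,b):
    (o1,d1),(o2,d2)=ray(V[0],a),ray(V[1],b); s=np.linalg.lstsq(np.c_[d1,-d2],o2-o1,rcond=None)[0]
    A,B=o1+s[0]*d1,o2+s[1]*d2; return (A+B)/2,np.linalg.norm(A-B)
print(tri(C[0][0][:2]/5+[278-.4,203-.4],C[1][0][:2]/5+[280-.4,204-.4]))
E
```

```text
0 [[39.5 40.9 23.2]
 [36.9 34.9 28.6]
 [42.3 33.5 29.9]
 [37.5 44.5 27.2]
 [42.1 44.5 27.2]]
1 [[40.3 41.1 23.2]
 [45.7 41.9 28.6]
 [35.5 42.7 28.1]
 [34.5 38.3 29.2]
 [40.1 45.1 26.7]]
(array([0.58510376, 0.22030482, 0.07360175]), np.float64(4.524002756493246e-06))
```

View pics/c.png

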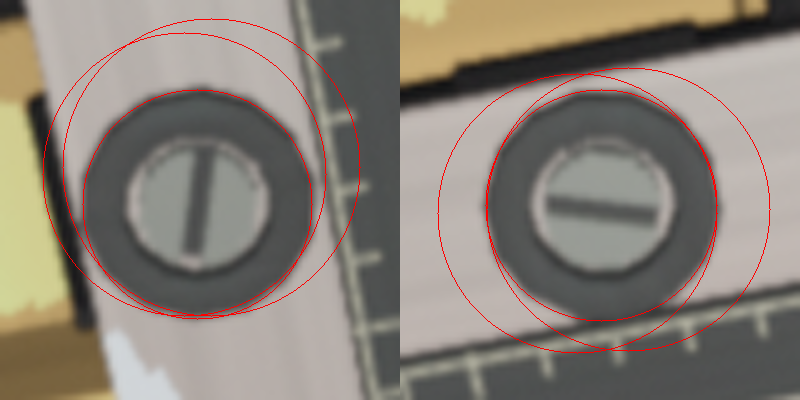

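```bash
python3 - <<'E' 2>/dev/null
from h import *
import pickle
V=pickle.load(open("V.pkl","rb"))
az=lambda a,b:np.degrees(np.arctan2(*(b-a)[1::-1]))
f=lambda i,x,y:atz(V[i],(x/5+(278 if i==0 else 280)-.4,y/5+(203 if i==0 else 204)-.4),.078)
print("slot",az(f(0,204,150),f(0,192,258)),az(f(1,148,203),f(1,258,216)), "mid",f(0,198,204),f(1,203,209.5),(f(0,198,204)+f(1,203,209.5))/2)
g=lambda i,x,y:atz(V[i],((x-400*i)*1.1+100,y*1.1),.075)
print("rail",az(g(0,222,126),g(0,254,318)),az(g(0,207,126),g(0,242,318)),az(g(1,497,279),g(1,692,244)))
robot.movep([.4935,-.162,.19],down(22.8)); robot.pause(.2)
p=viewer.camera_params("wrist"); im=viewer.get_image("wrist")
for q in ["driver_grip","stand"]: print(q,[(np.round(d["box"]).tolist(),round(d["confidence"],2)) for d in finder.boxes_of("wrist",q)[:2]])
pickle.dump(p,open("P2.pkl","wb"));cv2.imwrite("pics/w2.png",im[:,:,::-1]); print(proj(p,[.4935,-.162,.11]),telemetry.get_t())
u,v=proj(p,[.4935,-.162,.1])[0].astype(int); print(u,v)
cv2.imwrite("pics/d.png",cv2.resize(im[v-100:v+100,u-130:u+130,::-1],None,fx=3,fy=3,interpolation=2))
E
```

```text
slot -126.18365151674311 52.954163123612574 mid [0.58586421 0.22146646 0.078     ] [0.58452393 0.22085392 0.078     ] [0.58519407 0.22116019 0.078     ]
rail -109.12980446356042 -108.93659457426013 70.99400054934192
driver_grip [([310.0, 222.0, 344.0, 272.0], 0.78), ([307.0, 328.0, 338.0, 383.0], 0.19)]
stand [([289.0, 188.0, 364.0, 408.0], 0.81), ([629.0, 135.0, 638.0, 156.0], 0.49)]
[[317.89474343 252.75095781]] 7.5833
317 247
```

View pics/d.png

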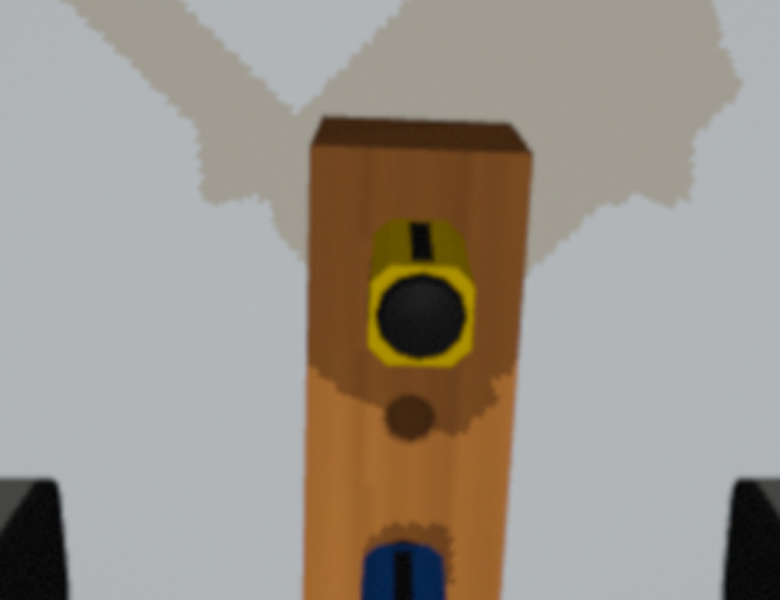

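```bash
python3 - <<'E' 2>/dev/null
from h import *
import pickle
p=pickle.load(open("P2.pkl","rb")); f=lambda x,y,z:atz(p,(x/3+187-.33,y/3+147-.33),z)
Y=f(421,316,.11); a,b=f(421,149.5,.056),f(402.5,600,.056); print("cap",Y,"stand az",np.degrees(np.arctan2(*(a-b)[1::-1])),"hole2",f(410,417,.056), "stand mid at end",a)
robot.servo_line([Y[0],Y[1],.12],down(22.8),feed=.1)
robot.servo_line([Y[0],Y[1],.066],feed=.08,force_limit=8); print(telemetry.get_tcp_pos())
eoat.set_gripper(0.0,60); print("w",telemetry.get_width(),telemetry.get_contact_force())
g=telemetry.get_tcp_pos(); pickle.dump((np.array(g),Y),open("G.pkl","wb"))
robot.servo_line([g[0],g[1],.145],feed=.12); print(telemetry.get_width())
robot.movep([.55,.1,.18],down(120)); robot.movep([.5851,.2208,.153],down(143.4)); robot.pause(.3)
print(telemetry.get_tcp_pos(),jaw(),telemetry.get_contact_force(),telemetry.get_moment(),telemetry.get_t())
p=viewer.camera_params("wrist"); im=viewer.get_image("wrist"); pickle.dump(p,open("P3.pkl","wb")); cv2.imwrite("pics/w3.png",im[:,:,::-1])
t=np.array(telemetry.get_tcp_pos())-[0,0,.056]; u,v=proj(p,t)[0]; print(u,v)
u,v=int(u),int(v); print(u,v); cv2.imwrite("pics/e.png",cv2.resize(im[v-70:v+70,u-80:u+80,::-1],None,fx=5,fy=4.28,interpolation=2)[:600] if 0 else cv2.resize(im[v-60:v+60,u-80:u+80,::-1],None,fx=5,fy=5,interpolation=2))
E
```

```text
cap [ 0.49856622 -0.15932625  0.11      ] stand az 110.91514313009031 hole2 [ 0.51500348 -0.20212675  0.056     ] stand mid at end [ 0.48936081 -0.1350078   0.056     ]
[ 0.49888534 -0.15944491  0.06643121]
w 0.021104091162276545 [-0.61571437 -0.3256266   2.83290417]
0.02114029290763358
[0.58535881 0.21982131 0.15358689] 143.29735284468288 [0.52790154 0.52754991 0.15018129] [-0.02134039 -0.01040756 -0.00664863] 12.65
319.6212603829987 267.2437796646781
319 267
```

View pics/e.png

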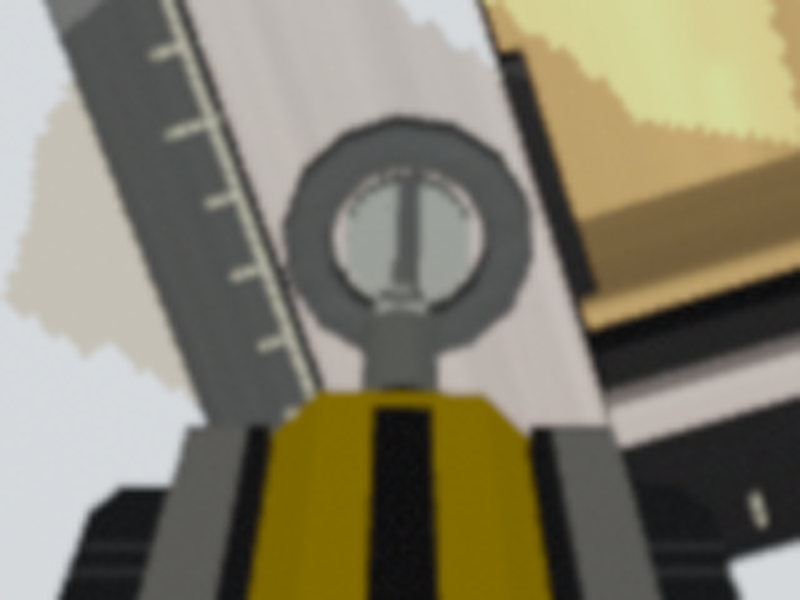

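```bash
python3 - <<'E' 2>/dev/null
from h import *
import pickle
p=pickle.load(open("P3.pkl","rb")); f=lambda x,y,z:atz(p,(x/5+239-.4,y/5+207-.4),z)
a,b=f(409,172,.077),f(404,280,.077); print("slot az",np.degrees(np.arctan2(*(a-b)[1::-1])))
s=f(406.5,235,.077); t=f(401.5,300,.0976); collar=f(407,232,.077)
j=np.radians(jaw()); z=np.array([np.cos(j),np.sin(j)]); y=np.array([-np.sin(j),np.cos(j)])
tc=np.array(telemetry.get_tcp_pos())[:2]
for n,q in dict(slot=s,tip=t,collar=collar,tcp=tc).items(): print(n,q,"jaw,perp",(q[:2]-tc)@z*1e3,(q[:2]-tc)@y*1e3)
E
```

```text
slot az -129.17655241247758
slot [0.58429971 0.21897886 0.077     ] jaw,perp 0.20438426367575696 1.4255025473666068
tip [0.58539288 0.21942129 0.0976    ] jaw,perp -0.4079799872544995 0.4176528278266738
collar [0.58401781 0.21870338 0.077     ] jaw,perp 0.2658826168349724 1.8148356427287504
tcp [0.5853152  0.21999995] jaw,perp 0.0 0.0
```

```bash
cat >> h.py <<'E'
import time,warnings; warnings.filterwarnings("ignore")
def goto(xyz,a,n=3,feed=.03):
    """line with readback correction; returns last command"""
    xyz=np.array(xyz,float); c=xyz.copy()
    for _ in range(n):
        robot.servo_line(c,down(a),feed=feed); robot.pause(.1); e=xyz-np.array(telemetry.get_tcp_pos()); c=c+e
        if np.abs(e).max()<2e-4: break
    return c
def st(): return np.round(telemetry.get_tcp_pos(),5),round(jaw(),2),np.round(telemetry.get_contact_force(),2),np.round(telemetry.get_moment(),3),round(telemetry.get_t(),2)
E
python3 - <<'E'
from h import *
j=np.radians(jaw()); z=np.array([np.cos(j),np.sin(j)]); y=np.array([-np.sin(j),np.cos(j)])
t=np.array(telemetry.get_tcp_pos()); T=t.copy(); T[:2]+=.0006*z+.001*y; T[2]=.140
c=goto(T,142.5); print("cmd",c,"T",T); print(st()); c[2]+=0
np.save("cmd.npy",c)
h=robot.servo_line([c[0],c[1],.118],down(142.5),feed=.012,force_limit=2.5); print(h,st()); robot.pause(.1); print(st())
E
```

```text
cmd [0.58423377 0.21955848 0.13999904] T [0.58423664 0.21955643 0.14      ]
(array([0.58422, 0.21957, 0.13996]), np.float64(142.5), array([ 0.69, -0.03, -0.22]), array([ 0.032, -0.003,  0.011]), 14.08)
True (array([0.58424, 0.21956, 0.12814]), np.float64(142.5), array([-0.  , -0.42,  4.63]), array([-0.013, -0.021, -0.03 ]), 15.13)
(array([0.58423, 0.21955, 0.12807]), np.float64(142.5), array([-0.07, -0.69,  5.11]), array([0.   , 0.018, 0.013]), 15.23)
```

```bash
cat > turn.py <<'E'
from h import *
import sys
def rd(n=6):
    F=[];M=[]
    for _ in range(n): F.append(telemetry.get_contact_force());M.append(telemetry.get_moment());robot.pause(.01)
    return np.mean(F,0),np.mean(M,0)
def run(a1,step,P,off,zc,kx=4e-5,kz=3e-5,fz=4.,stopM=None):
    a=jaw()
    while a>a1+.05:
        a=max(a-step,a1); r=np.radians(a); z=np.array([np.cos(r),np.sin(r)]); y=np.array([-np.sin(r),np.cos(r)])
        c=np.r_[P-off[0]*z-off[1]*y,zc]; robot.servo_line(c,down(a),feed=.02); F,M=rd()
        P=P+np.clip(kx*F[:2],-3e-4,3e-4); zc+=np.clip(kz*(F[2]-fz),-1e-4,1e-4)
        t=np.array(telemetry.get_tcp_pos()); print(round(a,1),np.round((t-c)*1e3,2),round(t[2],4),"F",np.round(F,1),"M",np.round(M,3),round(telemetry.get_t(),2))
        if np.linalg.norm(F)>11: print("ABORT F"); break
        if stopM and abs(M[2])>stopM: print("M stop"); break
    np.savez("s.npz",P=P,zc=zc)
E
python3 - <<'E'
from turn import *
off=np.array([-.0004,.0004]); j=np.radians(jaw()); z=np.array([np.cos(j),np.sin(j)]); y=np.array([-np.sin(j),np.cos(j)])
t=np.array(telemetry.get_tcp_pos()); P=t[:2]+off[0]*z+off[1]*y; print(P,rd(10))
run(127.5,3,P,off,t[2])
E
```

```text
[0.58429994 0.21899329] (array([ 0.11677888, -0.16859907,  5.50894618]), array([-0.00950167, -0.00201159,  0.00043217]))
139.5 [0.04 0.1  0.14] 0.1282 F [-0.3  0.2  3.3] M [ 0.1    0.073 -0.007] 15.62
136.5 [-0.03  0.14  0.1 ] 0.1281 F [-0.7  1.2  3.7] M [0.212 0.183 0.007] 15.92
133.5 [-0.03  0.13  0.14] 0.1282 F [-2.   1.   4.7] M [0.282 0.325 0.038] 16.22
130.5 [-0.06  0.12  0.06] 0.1281 F [-1.8  1.5  4.4] M [0.332 0.376 0.022] 16.52
127.5 [-0.03  0.11  0.07] 0.1281 F [-1.7  1.8  4.8] M [0.399 0.411 0.023] 16.82
```

```bash
python3 - <<'E'
from turn import *
s=np.load("s.npz"); run(72,4,s["P"],np.array([-.0004,.0004]),float(s["zc"]),kx=1e-4)
E
```

```text
123.6 [-0.05  0.07  0.01] 0.1281 F [-1.8  2.   4.9] M [0.438 0.477 0.031] 17.12
119.6 [ 0.01 -0.    0.  ] 0.1281 F [-1.9  1.6  4.8] M [0.45  0.442 0.034] 17.42
115.6 [ 0.06 -0.02  0.01] 0.1281 F [-1.5  1.4  4.5] M [0.382 0.349 0.022] 17.72
111.6 [ 0.06 -0.04 -0.02] 0.1281 F [-1.2  1.7  4.5] M [0.366 0.27  0.01 ] 18.02
107.6 [ 0.07 -0.08 -0.04] 0.1281 F [-0.7  1.2  4.1] M [0.301 0.234 0.011] 18.32
103.6 [ 0.04 -0.08 -0.01] 0.1282 F [-0.9  1.2  4. ] M [ 0.265  0.164 -0.002] 18.62
99.6 [ 0.04 -0.05 -0.01] 0.1282 F [-0.5  1.2  4.1] M [ 0.246  0.119 -0.02 ] 18.92
95.6 [ 0.02 -0.01 -0.01] 0.1282 F [-0.5  1.   3.8] M [ 0.215  0.114 -0.003] 19.22
91.6 [ 0.01  0.   -0.03] 0.1281 F [-0.3  1.1  3.9] M [0.256 0.103 0.024] 19.52
87.6 [-0.    0.04 -0.  ] 0.1282 F [-0.3  1.   3.5] M [0.283 0.098 0.024] 19.82
83.6 [0.   0.03 0.01] 0.1282 F [-0.4  1.4  4.2] M [0.332 0.1   0.021] 20.12
79.6 [0.   0.05 0.01] 0.1282 F [-0.5  1.8  3.9] M [0.365 0.091 0.001] 20.42
75.6 [0.04 0.01 0.01] 0.1282 F [-0.   1.5  4.3] M [0.368 0.057 0.018] 20.72
72 [-0.01 -0.01 -0.  ] 0.1282 F [0.3 1.5 3.5] M [0.365 0.015 0.018] 21.02
```

```bash
python3 - <<'E'
import turn
from turn import *
o=turn.rd; turn.rd=lambda n=0:o(20)
s=np.load("s.npz"); run(52,2.5,s["P"],np.array([-.0004,.0004]),float(s["zc"]),kx=1e-4)
robot.pause(.2); print(jaw(),o(40),telemetry.get_t())
p=viewer.camera_params("wrist"); im=viewer.get_image("wrist"); cv2.imwrite("pics/w4.png",im[:,:,::-1])
cv2.imwrite("pics/f.png",cv2.resize(im[180:330,220:420,::-1],None,fx=4,fy=4,interpolation=2))
E
```

```text
69.7 [-0.   -0.06  0.01] 0.1282 F [-0.1  1.4  4. ] M [0.288 0.049 0.016] 21.43
67.2 [ 0.02 -0.07 -0.01] 0.1281 F [-0.2  0.9  4.1] M [0.221 0.056 0.014] 21.85
64.7 [ 0.03 -0.05  0.01] 0.1282 F [-0.3  0.6  4.2] M [0.176 0.023 0.022] 22.27
62.2 [ 0.03 -0.01 -0.  ] 0.1282 F [0.1 0.9 3.9] M [ 0.18  -0.055  0.021] 22.68
59.7 [ 0.04 -0.01  0.02] 0.1282 F [0.3 0.8 4.1] M [ 0.172 -0.083  0.035] 23.1
57.2 [ 0.04 -0.02  0.04] 0.1282 F [0.4 1.  4.2] M [ 0.19  -0.092  0.044] 23.52
54.7 [0. 0. 0.] 0.1282 F [0.5 0.8 4. ] M [ 0.158 -0.079  0.039] 23.93
52.2 [-0.02  0.01 -0.  ] 0.1282 F [0.3 0.6 4. ] M [ 0.159 -0.069  0.053] 24.35
52 [-0.02 -0.05 -0.02] 0.1281 F [0.1 0.3 4.2] M [ 0.098 -0.015  0.04 ] 24.77
52.00215694749999 (array([-0.01840742,  0.1719558 ,  4.28265042]), array([0.06518207, 0.00568117, 0.03730709])) 25.3
```

View pics/f.png

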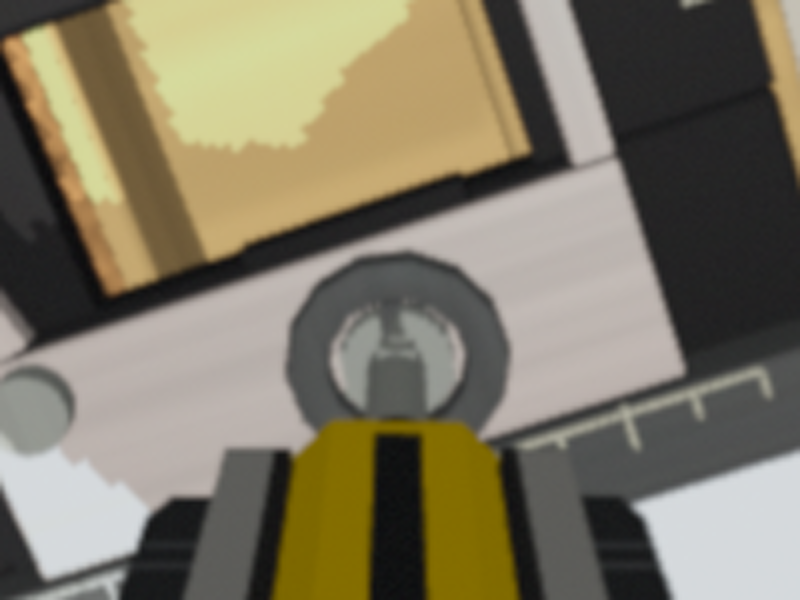

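```bash
python3 - <<'E'
from turn import *
import pickle
g,_=pickle.load(open("G.pkl","rb")); t=np.array(telemetry.get_tcp_pos())
robot.servo_line(t,down(58),feed=.02)
robot.servo_line([t[0],t[1],.155],down(58),feed=.03); print(st())
robot.movep([.56,.1,.2],down(40)); robot.movep([g[0],g[1],.15],down(22.8))
c=goto([g[0],g[1],.135],22.8); print(g,c,st())
hit=robot.servo_line([c[0],c[1],g[2]+.012],feed=.04,force_limit=5); print(hit,st())
if not hit: hit=robot.servo_line([c[0],c[1],g[2]-.0015],feed=.015,force_limit=4); print(hit,st())
E
```

```text
(array([0.58359, 0.22185, 0.15473]), np.float64(58.0), array([ 0.95,  0.26, -1.74]), array([-0.002,  0.049, -0.022]), 26.65)
[ 0.49873353 -0.15941233  0.06631364] [ 0.49871247 -0.15941004  0.13496106] (array([ 0.49874, -0.15939,  0.13499]), np.float64(22.8), array([-0.23,  0.22, -0.85]), array([0.005, 0.003, 0.014]), 29.74)
False (array([ 0.49886, -0.15948,  0.07859]), np.float64(22.8), array([ 1.2 , -0.46, -1.34]), array([-0.002, -0.07 , -0.007]), 31.31)
True (array([ 0.49858, -0.15936,  0.06626]), np.float64(22.8), array([-1.78, -0.23,  4.66]), array([0.027, 0.069, 0.019]), 32.06)
```

Seated at the original height. I'll release it, retreat, and check both the stand and the screw.

```bash
python3 - <<'E'
from turn import *
import pickle
eoat.set_gripper(.06); t=telemetry.get_tcp_pos(); robot.pause(.2)
robot.servo_line([t[0],t[1],.19],feed=.1); robot.pause(.2); im=viewer.get_image("wrist")
p1=viewer.camera_params("wrist"); print(st())
robot.movep([.585,.22,.17],down(60)); robot.pause(.2); p=viewer.camera_params("wrist"); im2=viewer.get_image("wrist"); pickle.dump(p,open("P5.pkl","wb"))
cv2.imwrite("pics/g.png",np.hstack([cv2.resize(im[140:340,220:420,::-1],(400,400)),cv2.resize(im2[204:284,280:360,::-1],(400,400),interpolation=2)])); print(st())
E
```

```text
(array([ 0.49779, -0.15905,  0.18967]), np.float64(22.8), array([-0.5 , -0.48,  0.12]), array([ 0.013,  0.016, -0.004]), 34.37)
(array([0.58526, 0.21912, 0.17023]), np.float64(59.92), array([-0.68,  0.64,  0.03]), array([-0.034, -0.001, -0.023]), 36.07)
```

View pics/g.png

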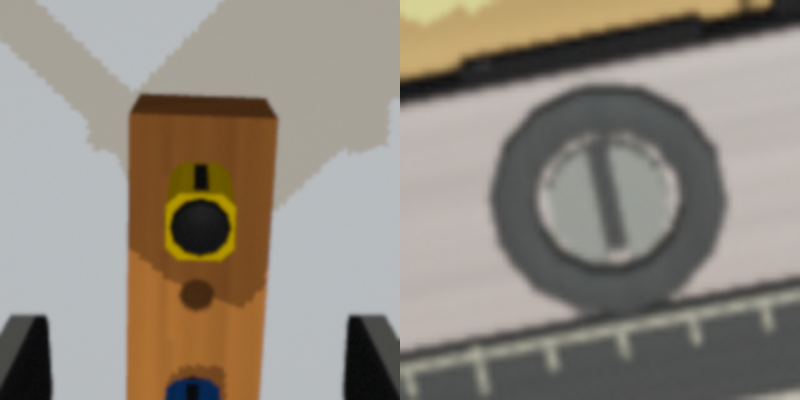

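```bash
python3 -c "
from h import *
job.job_done(); print(telemetry.get_t())"
```

```text
the job is handed in; nothing more can be done
the job is handed in; nothing more can be done
```

I tightened the clamp screw to snug, put the yellow driver back in its own hole of the stand, and handed the job in at about 36 s on the robot's clock. No verdict was reported.

- **Seating:** the blade stopped with its tip at about z = 0.0717 m. That matches the slot floor and is about 4 mm below the head top. The push was about 4–5 N throughout.
- **Turning:** I turned about 90° clockwise, with side forces up to about 2.7 N. The moment rose from about 0.02 N m to about 0.04 N m, which puts the head roughly 0.2 rad past the end. The moment readings scatter by about 0.02 N m, so that angle is only approximate.
- **Screw after release:** the slot lies square to the rail, about 0.2° off as measured in the picture. That means the screw is at its end.
- **Driver:** it went down to its original height, within about 0.1 mm, and stands upright in its hole. The gripper is open and clear of everything.

Two things disagreed along the way. The slot angle read 50.8° to 53.8° in different views, so I used 142.5° for the jaws (slot at 52.5°). The arm also settled about 1 mm off its commanded position, and I corrected for that before seating the blade and before putting the driver back. I took no last picture of the other things on the bench. I saw no unexpected contact forces during the moves.

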